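# Hold the sieve ready over the glass bowl

## Robot

A 6-joint arm with a two-finger parallel gripper is mounted at the origin on the work surface. World frame = base frame: x ahead of the robot, y to its left, z up, the work surface at z = 0. Lengths are in m, angles in rad, forces in N, time in s.
With the tool pointing down it reaches from about 0.35 to 0.775 m from the base axis. Payload 5.5 kg.
Tool frame: the origin (TCP) lies midway between the tips of the shut fingers; the grasp point (between the pads) lies 19 mm behind it (ctrl.tcp_to_grasp is the distance from the TCP to the grasp point, in m); z points along the fingers, y is the line along which they close (so a half turn about z gives the same grasp; the last joint's range is limited). The gripper opens to 85 mm and grips with 20 to 120 N. Pads are 22 mm wide; open, the fingers measure 114 mm over their backs; the gripper's body (76 mm by 85 mm) begins 54 mm behind the grasp point. The pads swing forward as they close: fully open they stand 13 mm farther back than shut.
Start: joints at [-1.416, 0.313, 0.046, 1.304, 0, 1.431], TCP at [0.167, -0.55, 0.231] pointing down, gripper open.
Joint ranges: [-2.76, 2.76], [-0.86, 1.69], [-1.03, 1.26], [-2.2, 2.34], [-1.47, 1.5], [-3.14, 3.14]. Speed limits (rad/s): [2.57, 2.57, 3.14, 3.14, 3.14, 3.14].

## Interface

Orientations are given as a unit quaternion [x, y, z, w].
In Python, from station import ctrl gives the robot as it stands.
- The arm moves only by the tool play_rows, never from a script. Its argument "increments" is a list of rows, each a list of 5 numbers: the shift along the tool's x, y, z in m, then the turn about the tool's z in degrees, then the opening, from -1 (shut) to 1 (fully open). In form: [[dx, dy, dz, twist, gripper], ...]. A call has 1 to 8 rows; each row shifts and turns the commanded pose from where the row before left it, along the tool's axes as they then stand; what a row does not reach is not made up. A row lasts 1/10 s, in which the tool goes at most 50 mm and 8.59 degrees, less where a joint would pass 70% of its speed; a pose out of reach is approached as far as the arm can. A call is refused whole if a number of a shift passes 0.05 or a number of a turn 8.59, either way. A call with a gripper value outside its range is refused whole. The fingers move at their own pace and stop on an object; "squeeze" is the grip in N (left out, the last holds). Time passes only in rows, so rows that do not move let the fingers close. It gives the time, the measured TCP pose, the force, the opening and the grip force at its end, in the units of the state.
- ctrl.get_state(): the state, without advancing time (a new reading comes with each control period).
- ctrl.snapshot(name): name is "side" or "top"; returns a dict with "color" (400x640x3 uint8, red, green, blue), "fovy" (degrees; the focal length in pixels is half the picture's height over the tangent of half this angle, whatever the lens; pixels are square), "cx", "cy" (the principal point, pixels), "view" (4x4, takes a point from world to camera coordinates). Camera axes: x right, y down, z forward; pixel columns grow to the right and rows downward; lengths in m; the calibration is good to about 2 mm. A picture is of the moment at which its call begins. There is no depth.
- ctrl.sign_off(): hands the job in; it is judged then, once.
The state is a dict: "time_s": time; "joint_pos": joint angles; "joint_velocities": joint speeds; "effort": joint torques, N m; "ee_pos": TCP position; "tool_rot": TCP orientation; "force": force on the tool from outside, world axes, zero at the start; "moment": the same for the moment, N m; "grip_width": finger opening in m; "grasp_force": force on a finger pad.
Only numpy, scipy, OpenCV 4.12 (cv2) and the standard library are available. Lean on these libraries where they do the work, as an engineer would, in place of code of your own. Each camera call takes 0.05 s, during which the arm holds its last target. There are 200 camera calls.

## Task

Lift the clear cover of the bamboo food keeper by its red tab and lay it gently back on its stop, then pick up the steel sieve by its handle and carry it across, clear of everything, to the glass bowl inside the keeper. Hold the sieve level and centred about a finger's breadth above the bowl's rim, ready for pouring through, without letting it touch the bowl. Leave the bowl and everything else standing where it is, and finish still holding the sieve there: do not put it down or let go.

Things in the scene. Friction and masses are not known exactly. Their poses are not given: they have to be found in the camera images.
- keeper: Bamboo food keeper, an open-topped box fixed to the counter: 240 mm along its x, 210 mm along its y, 85 mm high, walls and floor 6 mm thick. Origin: centre of its underside; z up. The cover's hinge runs along its x on the +y rim; the tab is on the -y side.
- cover (a joint): Hinge of the keeper's cover, rad: 0 = shut flat on the box, 1.57 = upright, 1.85 = leaning back on its stop (a firm end of travel). The cover is a wooden frame with a clear pane, 240 by 210 by 8 mm, 0.25 kg. It swings up and over towards the keeper's +y. Lightly damped: let go before upright it sinks shut, let go past upright it sinks to its stop and stays there.
- cover_hinge (a point): Point on the hinge line at its middle (89 mm above the counter); the point turns with the cover: x along the hinge line as the keeper's x; when shut its axes are the keeper's.
- cover_tab (a point): Grip point on the cover's red lift tab, 240 mm from cover_hinge, in the middle of the free edge (89 mm above the counter when shut). The tab is a flat bar 20 mm wide (along the hinge direction) and 12 mm thick that stands 45 mm out from the cover's edge; this point is 30 mm out from the edge. It turns with the cover. Pinched lightly on its 20 mm sides it can pivot between the finger pads.
- bowl: Clear glass bowl, rim 150 mm across, 65 mm high, loose, 0.4 kg, standing on the keeper's floor (6 mm up), up to about 15 mm off the keeper's middle. Origin: centre of its underside; z up.
- bowl_rim (a point): Centre of the glass bowl's mouth, at rim height (71 mm above the counter, below the keeper's 85 mm walls).
- sieve: Steel sieve with a flat bottom: basket 80 mm across at the bottom, 112 mm at the rim, 50 mm high; straight black handle, a bar 14 mm wide and 12 mm thick, level, running along the sieve's -x from the rim out to 199 mm from the basket's axis, its centre line 44 mm above the underside. About 0.2 kg (mostly basket). Origin: centre of its underside; z up. It stands on the counter at the start.
- sieve_grip (a point): Grip point on the sieve's handle centre line: 115 mm from the basket's axis along the sieve's -x and 44 mm above its underside.
- mortar: Grey granite mortar with its pestle standing in it (one heavy piece, 3 kg), bystander: 130 mm across, 90 mm high, pestle top about 185 mm above the counter, leaning to its +x. Origin: centre of its underside.
- steamer_lid: Round bamboo steamer lid, bystander: 183 mm across, 66 mm high with its grip. Origin: centre of its underside.
- jar: Amber glass jar with a red cap, bystander: 70 mm across, 110 mm high. Origin: centre of its underside.
- bottle: Green glass bottle with a yellow cap, bystander: 60 mm across, 200 mm high. Origin: centre of its underside.
- mug: Blue mug, bystander: 76 mm across plus its handle, 80 mm high. Origin: centre of its underside.

How it is judged:
On the way, in this order (a step that is already met when the one before it is completed fails the run):
1. the cover is laid back on its stop (value of joint cover above 1.72 rad), for 0.3 s.
2. the sieve is lifted clear of the counter in the gripper, with the cover open (height (world z) of sieve above 0.06 m and contact force between the fingers and sieve above 1 N and value of joint cover above 1.72 rad), for 0.2 s.
At the end, for the whole second after the job is handed in: The cover leans back on its stop (over 1.72 rad). The sieve is held in the fingers, still, its underside 5 to 35 mm above the bowl's rim, its axis within 15 mm of the bowl's, level within 8 degrees, touching neither bowl nor keeper. The bowl is upright and within 20 mm of where it stood (value of joint cover above 1.72 rad and horizontal distance between sieve and bowl_rim below 0.015 m and z of sieve in the frame of bowl_rim between 0.005 and 0.035 m and angle between sieve's own z axis and vertical below 0.14 rad and linear speed of sieve below 0.03 m/s and contact force between the fingers and sieve above 1 N and contact force between sieve and bowl below 0.1 N and contact force between sieve and keeper below 0.1 N and angle between bowl's own z axis and vertical below 0.05 rad and distance of bowl from where it was at the start of the episode below 0.02 m); the arm keeps its last pose, push and grip.
It fails at once if the cover is swung or dropped fast (over 2 rad/s) (velocity of joint cover above 2 rad/s or velocity of joint cover below -2 rad/s).
It fails at once if the sieve touches the bowl (contact force between sieve and bowl above 0.5 N).
It fails at once if the bowl is shifted over 20 mm (distance of bowl from where it was at the start of the episode above 0.02 m).
It fails at once if a bystander is shifted over 25 mm or tipped (distance of any of mortar, steamer_lid, jar, bottle, mug from where it was at the start of the episode above 0.025 m or angle between any of mortar, steamer_lid, jar, bottle, mug's own z axis and vertical above 0.2 rad).
It also fails if it takes over 72 s, if anything falls off the work surface, if the arm or the gripper's body presses on something with over 40 N, if the wrist force passes 120 N, or if a joint passes its speed limit or range.

## Working session

There is one attempt and no reset: what is moved stays moved. The work goes in short steps, Python scripts to look and compute and a tool call to move; the robot and the scene stay as the last step left them, time stands still between calls to the robot, and variables do not carry over. Pictures are saved under pics/ and viewed, at most 10 in all, crops included, and the job is handed in when it is done.

Besides the shell and the picture viewer there is one more tool, called after "Emit:" in YAML: its name, and indented under it one key for each argument. play_rows: Moves the arm, as the interface text tells. Its arguments: {"type":"object","properties":{"increments":{"type":"array"},"squeeze":{"type":"number"}},"required":["increments"]}

```bash
mkdir -p pics; ls
python3 - <<'E'
from station import ctrl
import cv2,numpy as np
np.set_printoptions(precision=4,suppress=True)
for n in("top","side"):
    s=ctrl.snapshot(n); cv2.imwrite(f"pics/{n}0.png",s["color"][:,:,::-1]); print(n,s["fovy"],s["cx"],s["cy"],np.array(s["view"]), {k for k in s})
print(ctrl.get_state(), ctrl.tcp_to_grasp)
E
```

```text
pics
top 46.49847319867107 325.900493906914 205.45582908403296 [[-0.0019 -1.     -0.0036  0.0635]
 [-0.9906  0.0023 -0.137   0.5276]
 [ 0.137   0.0033 -0.9906  1.4315]
 [ 0.      0.      0.      1.    ]] {'fovy', 'view', 'color', 'cx', 'cy'}
side 42.83825223432528 304.2990413719603 202.72992245393425 [[-0.8532 -0.5214 -0.0142  0.4686]
 [-0.3945  0.663  -0.6362  0.2347]
 [ 0.3412 -0.5372 -0.7714  1.2365]
 [ 0.      0.      0.      1.    ]] {'fovy', 'view', 'color', 'cx', 'cy'}
{'time_s': 0.1, 'joint_pos': array([-1.4156,  0.314 ,  0.0451,  1.3036,  0.    ,  1.4312]), 'joint_velocities': array([ 0.001 , -0.0025,  0.0029, -0.0009,  0.0011,  0.0001]), 'effort': array([  0.003 , -48.1727,  29.9243,   0.0128,  -0.0001,  -0.    ]), 'ee_pos': array([ 0.167 , -0.5497,  0.2305]), 'tool_rot': array([ 0.9892,  0.1469, -0.    , -0.0008]), 'force': array([ 0.0801,  0.8811, -0.5695]), 'moment': array([-0.0066,  0.0236,  0.0114]), 'grasp_force': 0.0, 'grip_width': 0.08514697777019173} 0.0187
```

View pics/top0.png

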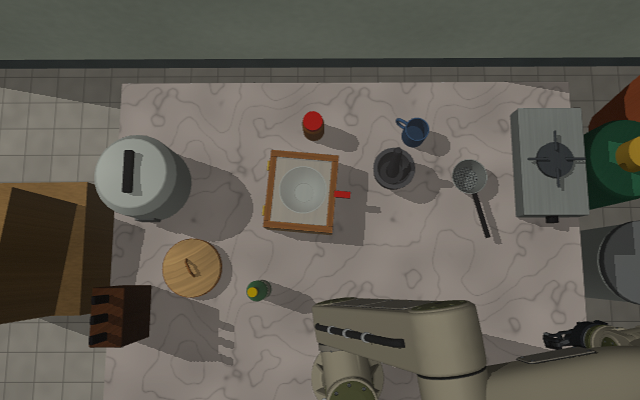

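View pics/side0.png

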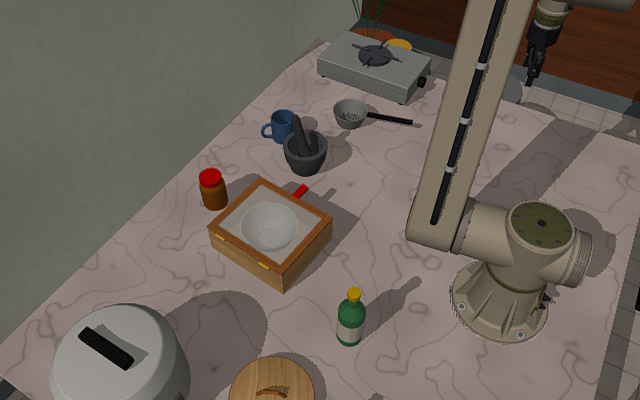

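The top view shows the keeper at about (300,192), its tab at (343,195), the mortar at (394,168), and the sieve basket at (470,177) with its handle end at (488,237). I'll enlarge crops to measure these.

```bash
cat > h.py <<'E'
import numpy as np,cv2
from station import ctrl
np.set_printoptions(precision=4,suppress=True)
def cam(n):
    s=ctrl.snapshot(n); f=s["color"].shape[0]/2/np.tan(np.radians(s["fovy"]/2))
    return s,f,np.array(s["view"])
def ray(c,uv,z):
    s,f,V=c; R,t=V[:3,:3],V[:3,3]; o=-R.T@t
    d=R.T@np.array([(uv[0]-s["cx"])/f,(uv[1]-s["cy"])/f,1]); return o+d*(z-o[2])/d[2]
def proj(c,p):
    s,f,V=c; q=V[:3,:3]@np.asarray(p)+V[:3,3]; return np.array([s["cx"]+f*q[0]/q[2],s["cy"]+f*q[1]/q[2]])
def crop(c,x,y,w,h,k,name):
    im=c[0]["color"][y:y+h,x:x+w,::-1]; cv2.imwrite(name,cv2.resize(im,None,fx=k,fy=k,interpolation=cv2.INTER_CUBIC))
E
python3 - <<'E'
from h import *
c=cam("top"); crop(c,255,140,110,100,7,"pics/k.png"); crop(c,370,140,130,105,6,"pics/s.png")
E
```

```text
(no output)
```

View pics/k.png

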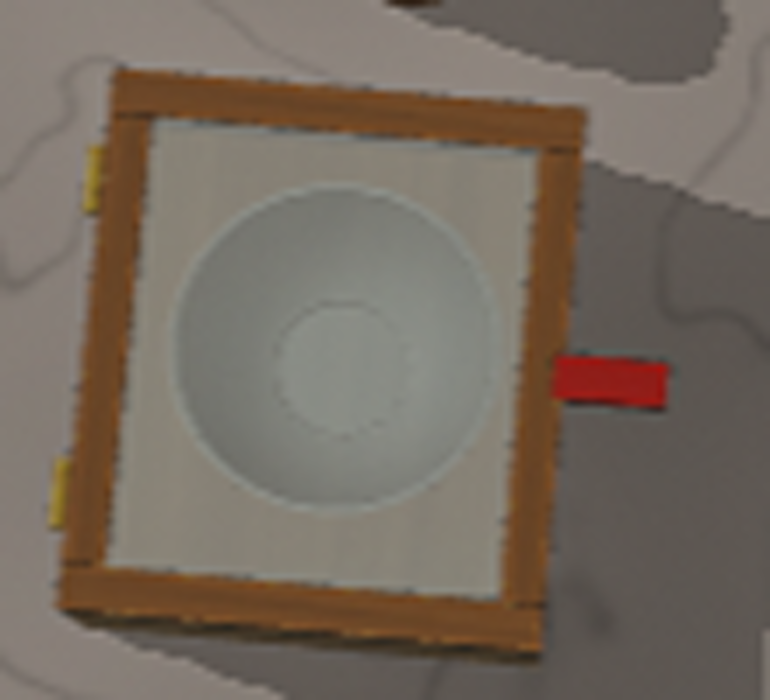

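View pics/s.png

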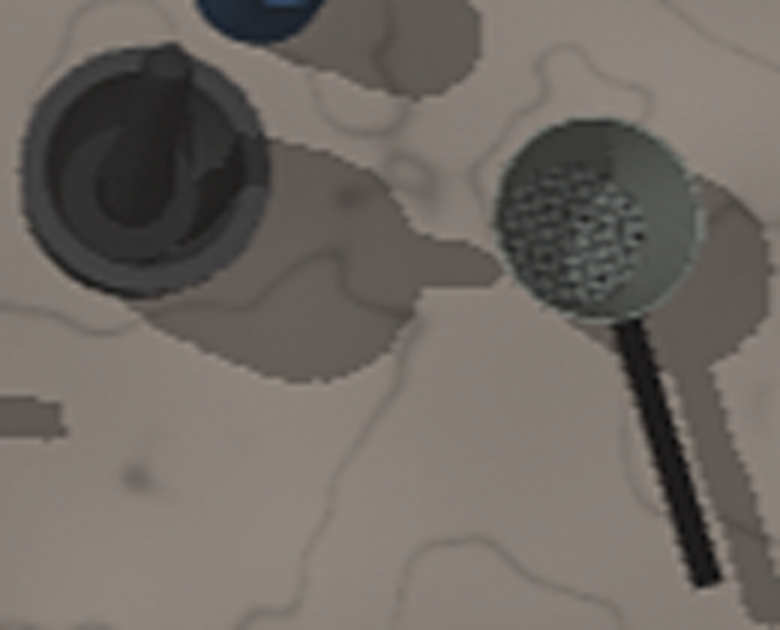

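The keeper crop shows the cover corners at (117,70), (584,110), (541,650) and (62,605), with the tab at (553..668, 356..408) and the bowl rim centred at (337,348). In the sieve crop the rim is centred at (600,220), the handle end is at (706,583) and the mortar centre is at (145,172).

Run:
```python
from h import *
c=cam("top")
K=lambda u,v,z: ray(c,(255+(u+.5)/7-.5,140+(v+.5)/7-.5),z)
S=lambda u,v,z: ray(c,(370+(u+.5)/6-.5,140+(v+.5)/6-.5),z)
P=[K(117,70,.093),K(584,110,.093),K(541,650,.093),K(62,605,.093)]
for p in P: print(p)
print("sides",[np.linalg.norm(P[i]-P[(i+1)%4]) for i in range(4)],"ctr",sum(P)/4)
ax=(P[0]+P[1]-P[2]-P[3]); print("keeper x yaw deg",np.degrees(np.arctan2(ax[1],ax[0])))
ay=(P[0]+P[3]-P[1]-P[2]); print("keeper y yaw deg",np.degrees(np.arctan2(ay[1],ay[0])))
T=[K(555,356,.095),K(668,364,.095),K(664,408,.095),K(554,401,.095)]
print("tab end",(T[1]+T[2])/2,"root",(T[0]+T[3])/2, np.linalg.norm(T[1]-T[2]))
print("bowl",K(337,348,.071),"d",np.linalg.norm(K(175,348,.071)-K(499,348,.071)))
b=S(600,220,.05);e=S(706,584,.05);d=b-e
print("sieve",b,"end",e,np.linalg.norm(d[:2]),"yaw",np.degrees(np.arctan2(d[1],d[0])),"d",np.linalg.norm(S(496,220,.05)-S(704,220,.05)))
print("hstart yaw",np.degrees(np.arctan2(*(S(629,325,.05)-e)[1::-1])))
u=d/np.linalg.norm(d);print("grip",b-.115*u)
m=S(145,172,.09);print("mortar",m,"pestle",S(168,57,.185))
from scipy.spatial.transform import Rotation as R
print(R.from_quat(ctrl.get_state()["tool_rot"]).as_matrix(),ctrl.get_state()["ee_pos"])
```

```text
[0.6942 0.2302 0.093 ]
[0.6756 0.0246 0.093 ]
[0.438  0.0444 0.093 ]
[0.4578 0.2505 0.093 ]
sides [np.float64(0.20640857140265526), np.float64(0.23843244554311321), np.float64(0.20709239186021913), np.float64(0.23726172807348478)] ctr [0.5664 0.1374 0.093 ]
keeper x yaw deg -4.833105159045157
keeper y yaw deg 84.66243107120847
tab end [ 0.5524 -0.0102  0.095 ] root [0.5558 0.0381 0.095 ] 0.01941171789194323
bowl [0.5736 0.1339 0.071 ] d 0.14322027509896315
sieve [ 0.6176 -0.3901  0.05  ] end [ 0.4265 -0.4363  0.05  ] 0.19657184081987794 yaw 13.571020858370359 d 0.10899349694878717
hstart yaw 13.899394518290224
grip [ 0.5058 -0.4171  0.05  ]
mortar [ 0.6351 -0.1463  0.09  ] pestle [ 0.6704 -0.1447  0.185 ]
[[ 0.9569  0.2905 -0.0002]
 [ 0.2905 -0.9569  0.0011]
 [ 0.0002 -0.0011 -1.    ]] [ 0.167  -0.5499  0.2307]
```

Emit:
play_rows:
  increments:
    - [0,0,0,-8.5,1]
    - [0,0,0,-8.5,1]
    - [0,0,0,-8.5,1]
    - [0,0,0,-8.5,1]
    - [0,0,0,-8.5,1]
    - [0,0,0,-8.5,1]
    - [0,0,0,-8.5,1]
    - [0,0,0,-8.5,1]
  squeeze: 20

```text
time_s: 1.0
ee_pos: [0.167, -0.5501, 0.2311]
tool_rot: [0.736, 0.677, 0.0, -0.0]
force: [-0.1, 0.6, -0.3]
grip_width: 0.0854
grasp_force: 0.0
```

```bash
cat >> h.py <<'E'
from scipy.spatial.transform import Rotation as Rot
def to(p):
    s=ctrl.get_state(); R=Rot.from_quat(s["tool_rot"]).as_matrix(); print("t",s["time_s"],"pos",s["ee_pos"],"xyaw",np.degrees(np.arctan2(R[1,0],R[0,0])),"tilt",R[2,2],"j",s["joint_pos"],"F",s["force"],"w",s["grip_width"],s["grasp_force"])
    print("tool delta",R.T@(np.array(p)-s["ee_pos"]))
E
python3 -c "
from h import *
to([.554,.004,.15])"
```

```text
t 1.0 pos [ 0.167  -0.5501  0.2311] xyaw 85.24366441329572 tilt -0.9999998808140564 j [-1.4156  0.3134  0.0457  1.3036 -0.      0.2382] F [-0.0573  0.6314 -0.3089] w 0.08539674760265126 0.0
tool delta [0.5842 0.3397 0.0813]
```

Emit:
play_rows:
  increments:
    - [0.03,0.018,0,0,1]
    - [0.04,0.023,0,0,1]
    - [0.04,0.023,0,0,1]
    - [0.04,0.023,0,0,1]
    - [0.04,0.023,0,0,1]
    - [0.04,0.023,0,0,1]
    - [0.04,0.023,0,0,1]
    - [0.04,0.023,0,0,1]

```text
time_s: 1.8
ee_pos: [0.3736, -0.2557, 0.2314]
tool_rot: [0.738, 0.675, -0.0, 0.0]
force: [0.3, -0.7, 0.5]
grip_width: 0.0856
grasp_force: 0.0
```

Emit:
play_rows:
  increments:
    - [0.04,0.023,0,0,1]
    - [0.04,0.023,0,0,1]
    - [0.04,0.023,0,0,1]
    - [0.04,0.023,0,0,1]
    - [0.04,0.024,0.01,0,1]
    - [0.04,0.024,0.02,0,1]
    - [0.034,0.021,0.02,0,1]
    - [0,0,0.02,0,1]

```text
time_s: 2.6
ee_pos: [0.5597, 0.0044, 0.1605]
tool_rot: [0.736, 0.677, 0.001, 0.0]
force: [-0.2, -0.3, -0.2]
grip_width: 0.0855
grasp_force: 0.0
```

```bash
python3 -c "
from h import *
to([.554,.004,.07])
c=cam('side'); crop(c,200,100,240,200,3,'pics/a1.png')"
```

```text
t 2.6 pos [0.5597 0.0044 0.1605] xyaw 85.19794292081956 tilt -0.9999981179063133 j [-0.1361  0.3127 -0.1305  1.126   0.0011  1.5185] F [-0.1677 -0.326  -0.2223] w 0.08545307544272764 0.0
tool delta [-0.001  -0.0058  0.0905]
```

View pics/a1.png

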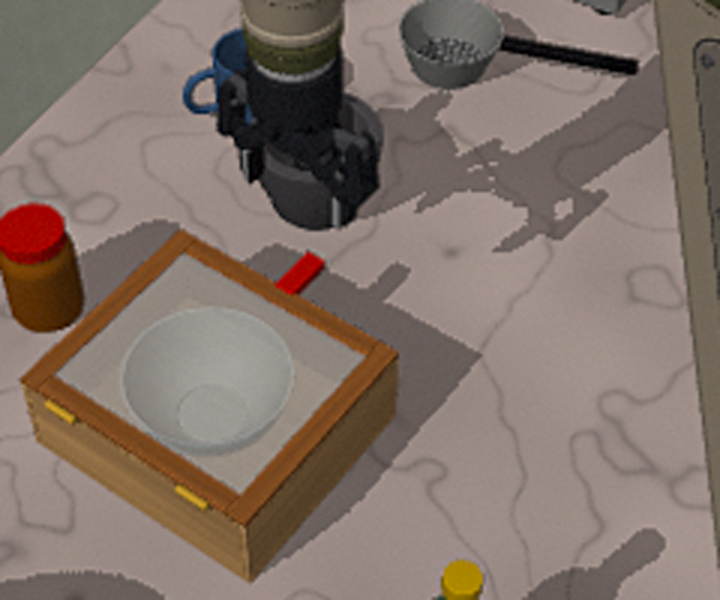

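The gripper is open and upright over the tab, which sits at about (300,272) in the crop. The mortar is well behind it. Descending and pinching lightly.

Emit:
play_rows:
  increments:
    - [-0.001,-0.003,0.02,0,1]
    - [0,-0.003,0.03,0,1]
    - [0,0,0.025,0,1]
    - [0,0,0.015,0,1]
    - [0,0,0,0,1]

```text
time_s: 3.15
ee_pos: [0.549, -0.0001, 0.0696]
tool_rot: [0.738, 0.675, -0.002, -0.002]
force: [-0.3, -0.3, -0.4]
grip_width: 0.0856
grasp_force: 0.0
```

Emit:
play_rows:
  increments:
    - [0,0,0,0,-1]
    - [0,0,0,0,-1]
    - [0,0,0,0,-1]
    - [0,0,0,0,-1]
    - [0,0,0,0,-1]
    - [0,0,0,0,-1]
    - [0,0,0,0,-1]
    - [0,0,0,0,-1]
  squeeze: 20

```text
time_s: 3.95
ee_pos: [0.5521, 0.0, 0.0724]
tool_rot: [0.738, 0.675, 0.001, 0.001]
force: [1.0, 0.7, 5.7]
grip_width: 0.0194
grasp_force: 25.9
```

```bash
python3 -c "
from h import *
to([.554,.004,.07])
H=np.array([.5758,.242,.089])
y=np.array([.089,.996,0])
g0=np.array(ctrl.get_state()['ee_pos'])+[0,0,.0187]; r=np.dot(H-g0,y);print('radius',r)
th=np.arange(0,1.86,.0771); r=.24
X=r*(1-np.cos(th)); Z=r*np.sin(th)
print(np.c_[th[1:],np.diff(X),-np.diff(Z)])
"
```

```text
t 3.95 pos [0.5521 0.     0.0724] xyaw 84.89201339800104 tilt -0.9999979779845773 j [-0.1453  0.3671 -0.2843  0.9174 -0.0001  1.5146] F [0.9984 0.7371 5.7403] w 0.0193822403476522 25.85438847541809
tool delta [0.0041 0.0015 0.0024]
radius 0.24313146745719924
[[ 0.0771  0.0007 -0.0185]
 [ 0.1542  0.0021 -0.0184]
 [ 0.2313  0.0035 -0.0182]
 [ 0.3084  0.0049 -0.0178]
 [ 0.3855  0.0063 -0.0174]
 [ 0.4626  0.0076 -0.0169]
 [ 0.5397  0.0089 -0.0162]
 [ 0.6168  0.0101 -0.0155]
 [ 0.6939  0.0113 -0.0147]
 [ 0.771   0.0124 -0.0138]
 [ 0.8481  0.0134 -0.0128]
 [ 0.9252  0.0143 -0.0117]
 [ 1.0023  0.0152 -0.0106]
 [ 1.0794  0.016  -0.0094]
 [ 1.1565  0.0166 -0.0081]
 [ 1.2336  0.0172 -0.0068]
 [ 1.3107  0.0177 -0.0054]
 [ 1.3878  0.018  -0.0041]
 [ 1.4649  0.0183 -0.0027]
 [ 1.542   0.0185 -0.0012]
 [ 1.6191  0.0185  0.0002]
 [ 1.6962  0.0184  0.0016]
 [ 1.7733  0.0183  0.003 ]
 [ 1.8504  0.018   0.0044]]
```

Emit:
play_rows:
  increments:
    - [0.001,0,-0.018,0,-1]
    - [0.002,0,-0.0185,0,-1]
    - [0.0035,0,-0.0185,0,-1]
    - [0.005,0,-0.018,0,-1]
    - [0.0065,0,-0.0175,0,-1]
    - [0.0075,0,-0.017,0,-1]
    - [0.009,0,-0.0165,0,-1]
    - [0.01,0,-0.0155,0,-1]

```text
time_s: 4.75
ee_pos: [0.5562, 0.0451, 0.2111]
tool_rot: [0.738, 0.675, 0.001, 0.0]
force: [7.4, 1.9, -4.8]
grip_width: 0.0197
grasp_force: 24.0
```

Emit:
play_rows:
  increments:
    - [0.0115,0,-0.015,0,-1]
    - [0.0125,0,-0.014,0,-1]
    - [0.0135,0,-0.013,0,-1]
    - [0.0145,0,-0.012,0,-1]
    - [0.0155,0,-0.0105,0,-1]
    - [0.016,0,-0.0095,0,-1]
    - [0.017,0,-0.008,0,-1]
    - [0.0175,0,-0.007,0,-1]

```text
time_s: 5.55
ee_pos: [0.5668, 0.1619, 0.3]
tool_rot: [0.738, 0.675, -0.0, 0.001]
force: [5.0, -1.4, -3.3]
grip_width: 0.0194
grasp_force: 24.0
```

```bash
python3 -c "
from h import *
to([.5758,.242,.313])
c=cam('side'); crop(c,150,60,260,230,2.6,'pics/a2.png')"
```

```text
t 5.55 pos [0.5668 0.1619 0.3   ] xyaw 84.85516795249431 tilt -0.9999971868707356 j [ 0.1431  0.3355  0.2439  1.478  -0.002   1.8037] F [ 5.0265 -1.4362 -3.3169] w 0.019369257092668662 23.998946249485016
tool delta [ 0.0806  0.0018 -0.0131]
```

View pics/a2.png

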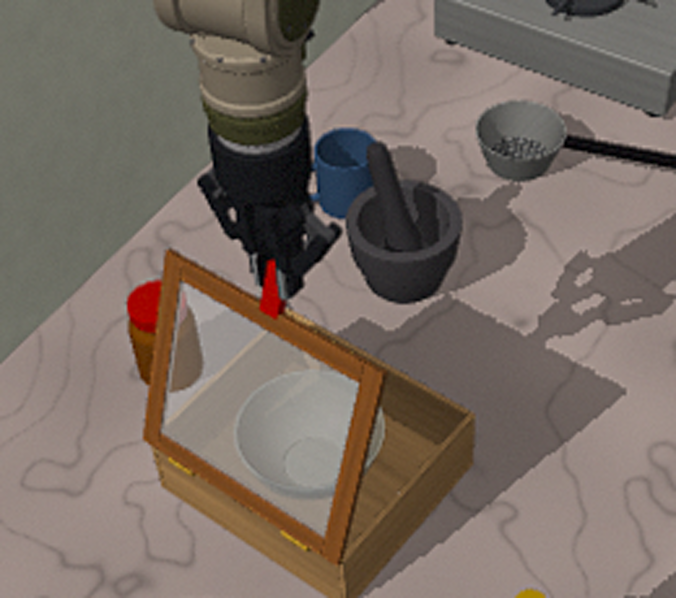

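The cover is up at about 70° with its tab still in the fingers at (270,290), and the bowl is undisturbed. I'll go on to the stop.

Emit:
play_rows:
  increments:
    - [0.018,0,-0.0055,0,-1]
    - [0.018,0,-0.004,0,-1]
    - [0.0185,0,-0.0025,0,-1]
    - [0.0185,0,-0.001,0,-1]
    - [0.0185,0,0,0,-1]
    - [0.0185,0,0.0015,0,-1]
    - [0.014,0,0.002,0,-1]
    - [0.009,0,0.002,0,-1]

```text
time_s: 6.4
ee_pos: [0.5791, 0.296, 0.3081]
tool_rot: [0.738, 0.675, 0.002, 0.001]
force: [7.1, 0.5, 5.1]
grip_width: 0.0193
grasp_force: 26.6
```

```bash
python3 -c "
from h import *
to([.5758+.0059,.242+.066,.301])"
```

```text
t 6.4 pos [0.5791 0.296  0.3081] xyaw 84.92553471418236 tilt -0.9999926867459721 j [ 0.3495  0.4681  0.4614  1.5604 -0.0009  2.0089] F [7.0702 0.4734 5.0646] w 0.019316844142612928 26.574456095695496
tool delta [0.0122 0.0015 0.0071]
```

Emit:
play_rows:
  increments:
    - [0.006,0,0.001,0,-1]
    - [0.005,0,0.001,0,-1]
    - [0,0,0,0,-1]
    - [0,0,0,0,-1]

```text
time_s: 6.8
ee_pos: [0.58, 0.3061, 0.3057]
tool_rot: [0.738, 0.675, 0.001, 0.001]
force: [7.0, -0.9, 2.7]
grip_width: 0.0194
grasp_force: 26.4
```

Emit:
play_rows:
  increments:
    - [0,0,0,0,0]
    - [0,0,0,0,0.2]
    - [0,0,0,0,0.2]
    - [0,0,0,0,0.2]
    - [0,0,-0.015,0,0.2]
    - [0,0,-0.025,0,0.2]
    - [0,0,-0.03,0,0.2]
    - [0,0,0,0,0.2]

```text
time_s: 7.6
ee_pos: [0.5791, 0.3058, 0.3799]
tool_rot: [0.738, 0.675, 0.003, 0.001]
force: [-0.8, 0.3, -0.1]
grip_width: 0.0512
grasp_force: 0.0
```

```bash
python3 -c "
from h import *
to([.5058,-.4171,.2])
c=cam('top'); im=c[0]['color'][:,:,::-1]
a=cv2.resize(im[130:250,240:400],None,fx=5,fy=5,interpolation=cv2.INTER_CUBIC)
cv2.imwrite('pics/a3.png',a)"
```

```text
t 7.6 pos [0.5791 0.3058 0.3799] xyaw 84.89475066516 tilt -0.9999795953691399 j [0.3633 0.5195 0.7232 1.7681 0.0001 2.0232] F [-0.8067  0.3335 -0.0736] w 0.051211899491130565 0.0
tool delta [-0.7271 -0.0097  0.1778]
```

View pics/a3.png

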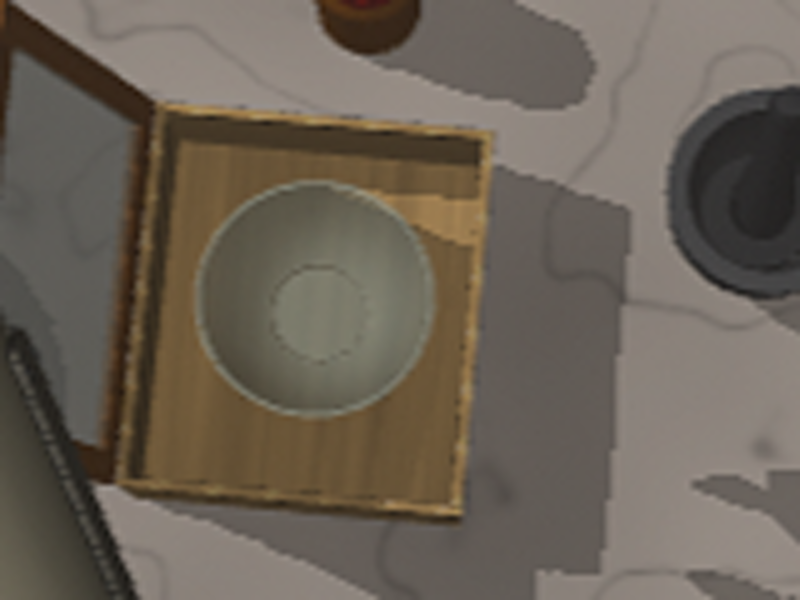

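The cover is back on its stop and the bowl rim is centred at (315,298) in the crop, the same place as before. Now over to the sieve.

Emit:
play_rows:
  increments:
    - [-0.03,0,0,0,0.2]
    - [-0.048,0,0,0,0.2]
    - [-0.048,0,0,0,0.2]
    - [-0.048,0,0,0,0.2]
    - [-0.048,0,0,0,0.2]
    - [-0.048,0,0,0,0.2]
    - [-0.048,0,0,0,0.2]
    - [-0.048,0,0,0,0.2]

```text
time_s: 8.45
ee_pos: [0.5449, -0.0607, 0.3743]
tool_rot: [0.738, 0.675, -0.0, -0.001]
force: [1.5, 0.6, -1.0]
grip_width: 0.0516
grasp_force: 0.0
```

Emit:
play_rows:
  increments:
    - [-0.048,0,0,0,0.2]
    - [-0.048,0,0,0,0.2]
    - [-0.048,0,0,0,0.2]
    - [-0.048,0,0,0,0.2]
    - [-0.048,0,0,0,0.2]
    - [-0.048,0,0,0,0.2]
    - [-0.048,0,0,0,0.2]
    - [-0.024,-0.01,0,0,0.2]

```text
time_s: 9.25
ee_pos: [0.5031, -0.4204, 0.3719]
tool_rot: [0.739, 0.674, -0.0, -0.002]
force: [-0.3, 0.3, -0.7]
grip_width: 0.0512
grasp_force: 0.0
```

Emit:
play_rows:
  increments:
    - [0,0,0.02,-8.4,0.2]
    - [0,0,0.02,-8.4,0.2]
    - [0,0,0.02,-8.4,0.2]
    - [0,0,0.02,-8.4,0.2]
    - [0,0,0.02,-8.4,0.2]
    - [0,0,0.02,-8.4,0.2]
    - [0,0,0.02,-8.4,0.2]
    - [0,0,0.02,-8.4,0.2]

```text
time_s: 10.05
ee_pos: [0.5032, -0.4159, 0.2132]
tool_rot: [0.238, 0.971, 0.001, -0.001]
force: [0.1, 0.3, 0.8]
grip_width: 0.0513
grasp_force: 0.0
```

Emit:
play_rows:
  increments:
    - [0,0,0,-8.4,0.2]
    - [0,0,0,-8.4,0.2]
    - [0,0,0,-8.3,0.2]
    - [0,0,0,-8.2,0.2]
    - [0,0,0,-8.2,0.2]
    - [0,0,0,0,0.2]

```text
time_s: 10.65
ee_pos: [0.5033, -0.4161, 0.2141]
tool_rot: [-0.119, 0.993, 0.001, -0.001]
force: [0.6, -0.2, 0.2]
grip_width: 0.0511
grasp_force: 0.0
```

```bash
python3 -c "
from h import *
to([.5058,-.4171,.03])
c=cam('top'); print('stove',ray(c,(517,217),.1),ray(c,(513,110),.1))
a=cv2.resize(c[0]['color'][130:250,400:560,::-1],None,fx=5,fy=5,interpolation=cv2.INTER_CUBIC)
d=cam('side'); b=cv2.resize(d[0]['color'][60:180,300:460,::-1],None,fx=5,fy=5,interpolation=cv2.INTER_CUBIC)
cv2.imwrite('pics/a4.png',cv2.resize(np.vstack([a,b]),None,fx=.5,fy=.5,interpolation=cv2.INTER_AREA))
e=[[.5058,-.4171,.044],[.6176,-.3901,.05],[.4265,-.4363,.05]]
for p in e: print((proj(c,p)-[400,130])*2.5, (proj(d,p)-[300,60])*2.5+[0,300])"
```

```text
t 10.65 pos [ 0.5033 -0.4161  0.2141] xyaw -166.38623559822983 tilt -0.9999974111388968 j [-0.8136  0.4762  0.2463  1.3432  0.     -1.0512] F [ 0.5924 -0.2312  0.2379] w 0.05107147761437813 0.0
tool delta [-0.0024 -0.002   0.1841]
stove [ 0.4826 -0.5112  0.1   ] [ 0.8162 -0.5182  0.1   ]
[198.0339 204.2654] [213.0943 442.1143]
[173.9314 115.601 ] [124.427  420.9859]
[218.1583 267.28  ] [278.5095 451.1139]
```

View pics/a4.png

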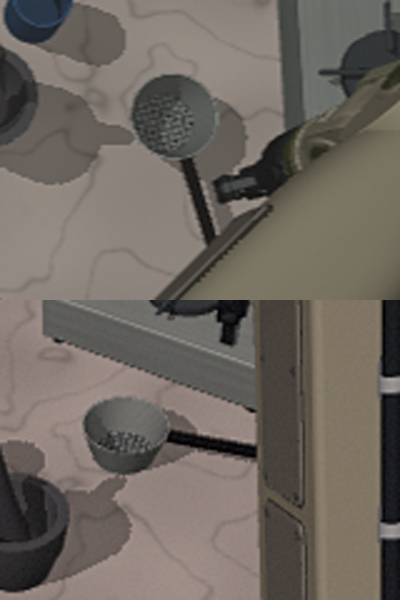

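The top view shows the fingers beside the handle and well clear of the stove (edge at y≈-0.51). The side view shows the basket and handle within about 2 px of the projected positions. Descending to grip.

Emit:
play_rows:
  increments:
    - [-0.002,-0.002,0.02,0,0.2]
    - [0,0,0.035,0,0.2]
    - [0,0,0.035,0,0.2]
    - [0,0,0.035,0,0.2]
    - [0,0,0.03,0,0.2]
    - [0,0,0.02,0,0.2]
    - [0,0,0.01,0,0.2]
    - [0,0,0,0,0.2]

```text
time_s: 11.55
ee_pos: [0.5054, -0.4173, 0.0288]
tool_rot: [-0.118, 0.993, 0.001, -0.001]
force: [0.1, -0.0, 0.9]
grip_width: 0.0515
grasp_force: 0.0
```

```bash
python3 -c "
from h import *
to([.5058,-.4171,.0253])"
```

```text
t 11.55 pos [ 0.5054 -0.4173  0.0288] xyaw -166.49531934962096 tilt -0.9999947368323252 j [-0.8125  0.588  -0.0386  0.9474 -0.     -1.0482] F [ 0.1009 -0.0496  0.9327] w 0.05148994312372505 0.0
tool delta [-0.0005  0.0001  0.0035]
```

Emit:
play_rows:
  increments:
    - [0,0,0.003,0,-1]
    - [0,0,0,0,-1]
    - [0,0,0,0,-1]
    - [0,0,0,0,-1]
    - [0,0,0,0,-1]
    - [0,0,0,0,-1]
    - [0,0,0,0,-1]
  squeeze: 110

```text
time_s: 12.25
ee_pos: [0.5067, -0.419, 0.0284]
tool_rot: [-0.118, 0.993, -0.001, 0.0]
force: [-1.0, -2.0, 3.7]
grip_width: 0.0113
grasp_force: 107.5
```

Emit:
play_rows:
  increments:
    - [0,0,-0.005,0,-1]
    - [0,0,-0.01,0,-1]
    - [0,0,-0.015,0,-1]
    - [0,0,-0.02,0,-1]
    - [0,0,-0.02,0,-1]
    - [0,0,-0.01,0,-1]
    - [0,0,0,0,-1]

```text
time_s: 12.95
ee_pos: [0.507, -0.4189, 0.1094]
tool_rot: [-0.118, 0.993, -0.001, 0.001]
force: [-0.3, 0.1, -1.9]
grip_width: 0.0117
grasp_force: 107.1
```

```bash
python3 -c "
from h import *
to([.5058,-.4171,.0253])
d=cam('side'); crop(d,300,60,160,120,5,'pics/a5.png')"
```

```text
t 12.95 pos [ 0.507  -0.4189  0.1094] xyaw -166.401890369167 tilt -0.9999960924266832 j [-0.8124  0.525   0.0656  1.1085 -0.0002 -1.0497] F [-0.3439  0.1179 -1.9059] w 0.011670804484634822 107.14544534683228
tool delta [0.0009 0.0023 0.0841]
```

View pics/a5.png

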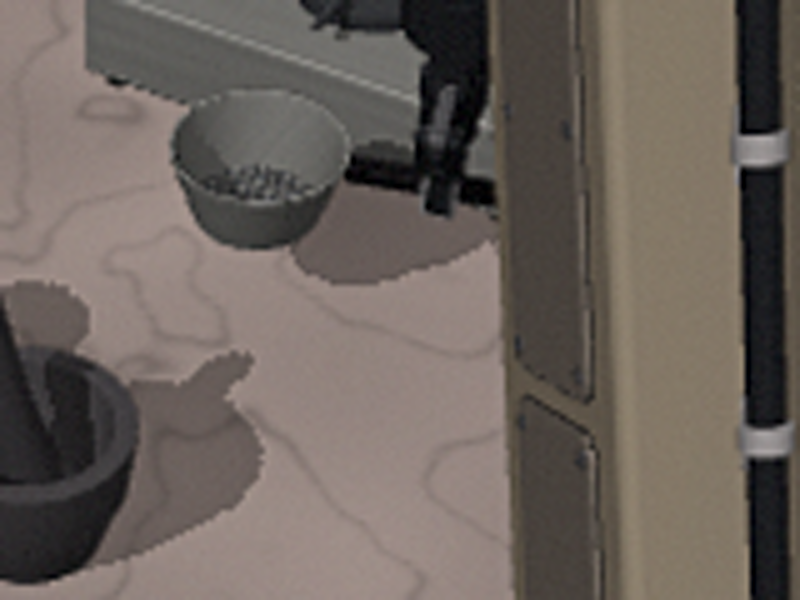

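The sieve hangs level from the fingers, with the basket at (260,165) in the crop. I'll lift it above the pestle, then cross.

Emit:
play_rows:
  increments:
    - [0,0,-0.015,0,-1]
    - [0,0,-0.03,0,-1]
    - [0,0,-0.03,0,-1]
    - [0,0,-0.03,0,-1]
    - [0,0,-0.03,0,-1]
    - [0,0,-0.025,0,-1]
    - [0,0,-0.015,0,-1]
    - [0,0,0,0,-1]

```text
time_s: 13.8
ee_pos: [0.5068, -0.4188, 0.2838]
tool_rot: [-0.118, 0.993, -0.001, 0.001]
force: [0.7, -0.1, -1.6]
grip_width: 0.0112
grasp_force: 107.3
```

Emit:
play_rows:
  increments:
    - [-0.002,0.01,0,0,-1]
    - [-0.003,0.02,0,0,-1]
    - [-0.0045,0.03,0,0,-1]
    - [-0.0045,0.03,0,0,-1]
    - [-0.0045,0.03,0,0,-1]
    - [-0.0045,0.03,0,0,-1]
    - [-0.0045,0.03,0,0,-1]
    - [-0.0045,0.03,0,0,-1]

```text
time_s: 14.6
ee_pos: [0.4866, -0.2041, 0.2802]
tool_rot: [-0.118, 0.993, 0.001, -0.002]
force: [0.1, -0.0, -1.5]
grip_width: 0.0118
grasp_force: 107.3
```

Emit:
play_rows:
  increments:
    - [-0.0045,0.03,0,0,-1]
    - [-0.0045,0.03,0,0,-1]
    - [-0.0045,0.03,0,0,-1]
    - [-0.0045,0.03,0,0,-1]
    - [-0.0045,0.03,0,0,-1]
    - [-0.0045,0.03,0,0,-1]
    - [-0.0045,0.03,0,0,-1]
    - [-0.0045,0.03,0,0,-1]

```text
time_s: 15.4
ee_pos: [0.4646, 0.037, 0.2803]
tool_rot: [-0.118, 0.993, 0.001, -0.002]
force: [0.3, -0.3, -2.1]
grip_width: 0.0116
grasp_force: 107.3
```

Emit:
play_rows:
  increments:
    - [-0.0045,0.03,0,0,-1]
    - [-0.003,0.02,0,0,-1]
    - [-0.002,0.01,0,0,-1]
    - [0,0,0,0,-1]
    - [0,0,0,0,-1]

```text
time_s: 15.9
ee_pos: [0.4613, 0.0953, 0.2817]
tool_rot: [-0.118, 0.993, -0.0, -0.001]
force: [0.3, -0.1, -1.4]
grip_width: 0.0116
grasp_force: 107.4
```

```bash
python3 -c "
from h import *
to([.462,.107,.18])
c=cam('top'); d=cam('side')
a=cv2.resize(c[0]['color'][110:230,240:400,::-1],None,fx=5,fy=5,interpolation=cv2.INTER_CUBIC)
b=cv2.resize(d[0]['color'][60:280,180:400,::-1],(600,600),interpolation=cv2.INTER_CUBIC)
cv2.imwrite('pics/a6a.png',a);cv2.imwrite('pics/a6.png',b)"
```

```text
t 15.9 pos [0.4613 0.0953 0.2817] xyaw -166.39720613727766 tilt -0.9999987330360733 j [ 0.0335  0.1014 -0.098   1.3729 -0.0005 -0.2039] F [ 0.3087 -0.0974 -1.3922] w 0.011592770139163664 107.4450945854187
tool delta [-0.0036  0.0112  0.1017]
```

View pics/a6.png

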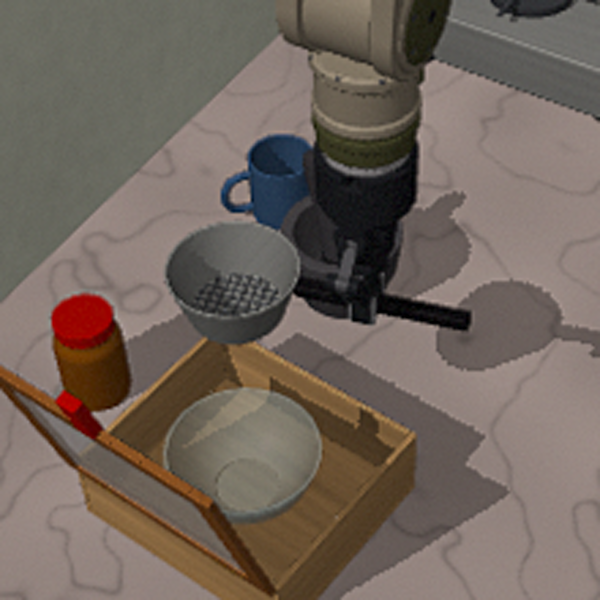

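The sieve is level over the keeper. In the crop its rim is centred at about (233,270), the handle end is at (469,320) and the bowl rim spans u 165–322. I'll compare these with projections.

```bash
python3 -c "
from h import *
d=cam('side'); k=600/220
P=lambda p:(proj(d,p)-[180,60]+.5)*k-.5
for yaw in (13.6,14.6):
  a=np.radians(yaw); u=np.array([np.cos(a),np.sin(a),0]); v=np.array([-u[1],u[0],0])
  t=np.array([.4613,.0953,.2817]); ax=t+.1147*u; 
  c=[P([ax[0]+.056*np.cos(q),ax[1]+.056*np.sin(q),.3033]) for q in np.arange(0,6.28,.02)]
  print(yaw,'rim box',np.min(c,0),np.max(c,0),'hend top',P(ax-.199*u+[0,0,.3033-.0]), 'tip',P([*(ax-.199*u)[:2],.2973]))
c=np.array([P([.5736+.075*np.cos(q),.1339+.075*np.sin(q),.071]) for q in np.arange(0,6.28,.02)])
print('bowl rim box',c.min(0),c.max(0))
"
```

```text
13.6 rim box [162.6601 215.8209] [300.3034 314.0553] hend top [494.5074  12.9006] tip [468.392  321.5023]
14.6 rim box [161.7361 217.4037] [299.5279 315.8494] hend top [495.0467  11.5557] tip [468.8433 320.1794]
bowl rim box [162.2223 384.0938] [322.1127 511.5651]
```

Sieve and bowl both agree with the predictions, and their small offset is the same, so it cancels. Centring, then descending.

Emit:
play_rows:
  increments:
    - [-0.0015,0.004,0.01,0,-1]
    - [-0.0015,0.004,0.02,0,-1]
    - [-0.0005,0.002,0.025,0,-1]
    - [0,0,0.025,0,-1]
    - [0,0,0.02,0,-1]
    - [0,0,0.015,0,-1]
    - [0,0,0.01,0,-1]
    - [0,0,0,0,-1]

```text
time_s: 16.85
ee_pos: [0.4617, 0.1059, 0.1559]
tool_rot: [-0.118, 0.993, 0.0, -0.002]
force: [-0.1, 0.1, -2.0]
grip_width: 0.0117
grasp_force: 107.4
```

```bash
python3 -c "
from h import *
to([.4624,.106,.1205])"
```

```text
t 16.85 pos [0.4617 0.1059 0.1559] xyaw -166.4418759786373 tilt -0.9999952458580904 j [ 0.0558  0.1601 -0.3425  1.0714 -0.     -0.1808] F [-0.1156  0.1134 -1.9979] w 0.01169941747702543 107.3834753036499
tool delta [-0.0008 -0.0001  0.0354]
```

Emit:
play_rows:
  increments:
    - [0,0,0.01,0,-1]
    - [0,0,0.012,0,-1]
    - [0,0,0.009,0,-1]
    - [0,0,0.004,0,-1]
    - [0,0,0,0,-1]
    - [0,0,0,0,-1]
    - [0,0,0,0,-1]
    - [0,0,0,0,-1]

```text
time_s: 17.65
ee_pos: [0.4633, 0.1062, 0.123]
tool_rot: [-0.118, 0.993, -0.0, 0.0]
force: [0.4, 0.1, -1.3]
grip_width: 0.0114
grasp_force: 107.4
```

```bash
python3 -c "
from h import *
to([.4624,.106,.1205])
c=cam('top'); d=cam('side')
# handle-free check: overlay agreement of steel rim with predicted circle vs offsets, by edge strength
s=ctrl.get_state(); t=s['ee_pos']
for n,C in(('top',c),('side',d)):
  g=cv2.GaussianBlur(cv2.cvtColor(C[0]['color'],cv2.COLOR_RGB2GRAY),(0,0),.7); G=np.hypot(cv2.Sobel(g,5,1,0),cv2.Sobel(g,5,0,1)).astype(np.float32)
  best=[]
  for dx in np.arange(-.012,.0121,.002):
    for dy in np.arange(-.012,.0121,.002):
      for dz in ([0] if n=='top' else np.arange(-.012,.0121,.003)):
        a=np.radians(14.1); o=[t[0]+.1147*np.cos(a)+dx,t[1]+.1147*np.sin(a)+dy]
        p=np.array([proj(C,[o[0]+.056*np.cos(q),o[1]+.056*np.sin(q),t[2]-.0284+.05+dz]) for q in np.arange(0,6.28,.1)],np.float32)
        best.append((cv2.remap(G,p[None,:,0],p[None,:,1],1).mean(),dx,dy,dz))
  print(n,[tuple(round(float(v),3) for v in b) for b in sorted(best)[::-1][:4]])
"
```

```text
t 17.65 pos [0.4633 0.1062 0.123 ] xyaw -166.40875856886097 tilt -0.9999995679505731 j [ 0.0563  0.1856 -0.3976  0.9867 -0.0001 -0.1809] F [ 0.4067  0.0555 -1.2656] w 0.011376124157406967 107.40893125534058
tool delta [ 0.0009 -0.      0.0025]
top [(63.181, -0.006, -0.012, 0.0), (61.572, -0.008, -0.012, 0.0), (59.44, -0.004, -0.012, 0.0), (59.355, -0.002, 0.0, 0.0)]
side [(80.307, -0.006, 0.008, 0.006), (80.078, -0.008, 0.01, 0.009), (79.59, -0.004, 0.006, 0.003), (79.575, -0.01, 0.012, 0.012)]
```

The sieve stands about 23 mm above the rim and is centred within a few mm. The arm is still and the grip is firm, so I'm handing in.

```bash
python3 -c "
from station import ctrl
print(ctrl.sign_off())"
```

```text
the job is handed in; nothing more can be done
None
```

I opened the cover and laid it back on its stop, and the arm is holding the sieve level, about 23 mm above the bowl's rim and centred to within a few millimetres. I handed the job in at about 18 s on the clock; the sign-off gave no verdict.

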